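# Mount the fitting platform on the orbital shaker

## Task

Mount on the orbital shaker the one platform whose holes match its studs: swing the latch clear of the deck, lower that platform over all four studs until it rests flush on the deck (set it down, do not let it drop), then swing the latch back fully over its edge. Leave the other platform lying on the bench and do not knock over the bottle or the beaker.

Things in the scene. Friction and masses are not known exactly. Their poses are not given: they have to be found in the camera images.
- shaker: Orbital shaker, a white box 190 x 240 mm, 54 mm high, fixed to the bench; above it a level dark deck, 126 x 216 mm, its top 74 mm above the bench. Origin at the centre of its underside. x axis from the front panel (display, two knobs) to the back, y along the deck's long side away from the latch, z up.
- deck (a point): Centre of the four studs, on the deck's top face; axes as the shaker's. Round steel studs, 10 mm in diameter, stand at x = +-42, y = +-62 mm; 16 mm high, the top 5 mm tapering to a 4 mm tip. A platform is home with its underside on the deck, its long side along this y axis (either way round) and its bar centre 44 mm straight above this point.
- latch (a joint): Angle (rad) of the steel swing latch on the deck, about an upright pivot. 0 = closed, at its stop, the arm pointing along deck +y over the platform's edge; grows counter-clockwise seen from above, towards the front; 1.57 = arm along deck -x, clear of the platform; stop at 1.75. Starts closed or up to 0.45 open. Stays where left; about 2 N at the knob turns it.
- latch_pivot (a point): Pivot axis of the latch at the top of its arm: deck x = 0, y = -100 mm, 18 mm above the deck. The arm is 18 mm wide and reaches 40 mm from here; its underside is 10 mm above the deck, so it passes over a flush platform with 2 mm to spare.
- latch_knob (a point): Middle of the latch's upright black grip, a round post 15 mm in diameter, from 18 to 52 mm above the deck (this point 35 mm), 30 mm from the pivot. At latch angle q it is at deck x = -30 sin q, y = -100 + 30 cos q (mm). Can be pinched from above; turns within the fingers.
- platform_wide_bar (a point): Centre of the dark carrying bar across the middle of the platform with widely spaced holes; x along the bar (short side), y along the long side, z up. The bar is 12 mm thick in y, 20 mm high, its centre 44 mm above the plate's underside, 26 mm clear over the plate, 84 mm free between its posts, which rise to 58 mm above the underside.
- platform_wide: That platform: aluminium plate 120 x 160 mm, 8 mm thick, lips 20 mm high along its long sides, about 450 g. Four through holes, 13 mm in diameter, each edged with a thin black ring, at x = +-42, y = +-62 mm. Origin at the centre of its underside, axes as at its bar.
- platform_narrow_bar (a point): Bar centre of the other platform, alike in all but its holes, which lie at x = +-42, y = +-42 mm from the middle (a square).
- bottle: Small clear bottle with an orange cap, 44 mm in diameter, 88 mm high, standing on the bench behind the left of the shaker; origin at the centre of its underside, z up.
- beaker: Empty clear beaker, 63 mm in diameter, 75 mm high, standing on the bench behind the right of the shaker; origin at the centre of its underside, z up.

How it is judged:
On the way, in this order (a step that is already met when the one before it is completed fails the run):
1. the latch is swung clear (beyond 1.3 rad) (value of joint latch above 1.3 rad), for 0.2 s.
2. the matching platform rests flush on the deck over all four studs, the latch still clear of it (horizontal distance between platform_wide_bar and deck below 0.004 m and z of platform_wide_bar in the frame of deck below 0.0465 m and angle between platform_wide_bar's own z axis and vertical below 0.03 rad and angle between the y axis of platform_wide_bar and the y axis of deck, either way round below 0.06 rad and value of joint latch above 1.2 rad), for 0.2 s.
At the end, for the whole second after the job is handed in: The wide-holed platform sits on the studs: bar centre within 4 mm of the deck centre in plan, under 2.5 mm above flush, tilt under 0.03 rad, long side within 0.06 rad of the deck's; latch closed (below 0.15 rad); platform at rest; the other platform lies flat on the bench (horizontal distance between platform_wide_bar and deck below 0.004 m and z of platform_wide_bar in the frame of deck below 0.0465 m and angle between platform_wide_bar's own z axis and vertical below 0.03 rad and angle between the y axis of platform_wide_bar and the y axis of deck, either way round below 0.06 rad and value of joint latch below 0.15 rad and linear speed of platform_wide below 0.02 m/s and height (world z) of platform_narrow_bar below 0.05 m and angle between platform_narrow_bar's own z axis and vertical below 0.05 rad); the robot touches nothing.
It fails at once if the platform is dropped onto the deck (faster than 0.35 m/s within 16 mm of it) (horizontal distance between platform_wide_bar and deck below 0.03 m and z of platform_wide_bar in the frame of deck below 0.06 m and linear speed of platform_wide above 0.35 m/s).
It fails at once if the bottle or the beaker is knocked over (angle between any of bottle, beaker's own z axis and vertical above 0.6 rad).
It also fails if it takes over 72 s, if anything falls off the work surface, if the arm or the gripper's body presses on something with over 40 N, if the wrist force passes 120 N, or if a joint passes its speed limit or range.

## Robot

A 6-joint arm with a two-finger parallel gripper is mounted at the origin on a cart in front of the work surface, level with it; the furniture and walls round the work are solid. World frame = base frame: x ahead of the robot, y to its left, z up, the work surface at z = 0. Lengths are in m, angles in rad, forces in N, time in s.
With the tool pointing down it reaches from about 0.35 to 0.875 m from the base axis. Payload 4.2 kg.
Tool frame: the origin (TCP) lies between the finger pads; the fingertips stand 14 mm ahead of it and the grasp point (between the pads) lies 5 mm behind it; z points along the fingers, y is the line along which they close (so a half turn about z gives the same grasp; the last joint's range is limited). The gripper opens to 87 mm and grips with 3 to 60 N. Pads are 19 mm wide; open, the fingers measure 117 mm over their backs; the gripper's body (75 mm by 190 mm) begins 51 mm behind the grasp point.
Start: joints at [1.456, 0.385, 0.008, 0, -1.194, -0.259], TCP at [0.228, 0.582, 0.2] pointing down, gripper open.
Joint ranges: [-3.14, 3.14], [-1.21, 2.06], [-1.07, 1.41], [-3.16, 2.05], [-2.99, -0.16], [-3.1, 3.1]. Speed limits (rad/s): [2.79, 2.79, 3.14, 3.14, 3.14, 3.14].

## Interface

Orientations are given as a unit quaternion [w, x, y, z].
In Python, from rig import bot gives the robot as it stands.
- The arm moves only by the tool step_arm, never from a script. Its argument "increments" is a list of rows, each an object of numbers: "x", "y", "z": the shift along the tool's x, y, z in mm; "wx", "wy", "wz": the turn, a rotation vector about the tool's x, y, z in degrees; "claw": the finger opening in mm, from 0 to 87. In form: [{"x": .., "y": .., "z": .., "wx": .., "wy": .., "wz": .., "claw": ..}, ...]. A call has 1 to 12 rows; each row shifts and turns the commanded pose from where the row before left it, along the tool's axes as they then stand; what a row does not reach is not made up. A row lasts 1/10 s, in which the tool goes at most 50 mm and 8.59 degrees, less where a joint would pass 70% of its speed; a pose out of reach is approached as far as the arm can. A call is refused whole if a number of a shift passes 50 or a number of a turn 8.59, either way. A call with a gripper value outside its range is refused whole. The fingers move at their own pace and stop on an object; "squeeze" is the grip in N (left out, the last holds). Time passes only in rows, so rows that do not move let the fingers close. It gives the time, the measured TCP pose, the force, the opening and the grip force at its end, in the units of the state.
- bot.get_state(): the state, without advancing time (a new reading comes with each control period).
- bot.camera(name): name is "scene" or "side" or "wrist"; returns (picture, depth): 420x560x3 uint8, blue, green, red; 420x560 float32, m along the optical axis (not along the pixel's ray), 0 where there is no reading.
- bot.camera_params(name): a dict with "fx", "fy", "cx", "cy" (pixels), "view" (4x4, takes a point from world to camera coordinates). Camera axes: x right, y up, looking along -z (the intrinsics and any distortion apply to the point x, -y, -z); pixel columns grow to the right and rows downward; lengths in m; the calibration is good to about 2 mm. A picture is of the moment at which its call begins: read the wrist's pose just before it. camera_params takes no time and is no camera call; for the wrist camera it gives the pose at the moment of the call.
- bot.sign_off(): hands the job in; it is judged then, once.
Trained networks look in the newest picture that a camera, given by its name, has taken for a name from the list of things; names that differ only in an ending like _2 or _b are one class to them, and where a whole thing is asked for, a point or a joint stands for the part that bears it (a point fixed in the world has none). Each returns a list of dicts, best first, with "conf" (0 to 1); they miss things now and then, are a little off and sometimes report something else, mostly with a low value. They report only what shows in the picture. A call takes as long as a camera call.
- bot.regions_of(camera, name): "mask" (420x560 bool, what is visible of it) and "rect" ([left, top, right, bottom] in pixels, round what is visible of it).
The state is a dict: "clock": time; "qpos": joint angles; "qd": joint speeds; "tau": joint torques, N m; "tool_pos": TCP position; "orientation": TCP orientation; "wrist_force": force on the tool from outside, world axes, zero at the start; "wrist_torque": the same for the moment, N m; "opening": opening from 0.0 (shut) to 1.0 (fully open); "grip_force": force on a finger pad.
Only numpy, scipy, OpenCV 4.12 (cv2) and the standard library are available. Lean on these libraries where they do the work, as an engineer would, in place of code of your own. Each camera call takes 0.05 s, during which the arm holds its last target. There are 200 camera calls.

## Working session

There is one attempt and no reset: what is moved stays moved. The work goes in short steps, Python scripts to look and compute and a tool call to move; the robot and the scene stay as the last step left them, time stands still between calls to the robot, and variables do not carry over. Pictures are saved under pics/ and viewed, at most 10 in all, crops included, and the job is handed in when it is done.

Besides the shell and the picture viewer there is one more tool, called after ">>>" in YAML: its name, and indented under it one key for each argument. step_arm: Moves the arm, as the interface text tells. Its arguments: {"type":"object","properties":{"increments":{"type":"array","items":{"type":"object","properties":{"x":{"type":"number"},"y":{"type":"number"},"z":{"type":"number"},"wx":{"type":"number"},"wy":{"type":"number"},"wz":{"type":"number"},"claw":{"type":"number"}}}},"squeeze":{"type":"number"}},"required":["increments"]}

```bash
mkdir -p pics; ls
cat > h.py <<'E'
import numpy as np, cv2
from rig import bot
from scipy.spatial.transform import Rotation as R
def cloud(cam):
    p=bot.camera_params(cam); img,d=bot.camera(cam)
    v,u=np.mgrid[0:420,0:560]
    pc=np.stack([(u-p['cx'])/p['fx']*d,-(v-p['cy'])/p['fy']*d,-d],-1)
    T=np.linalg.inv(np.array(p['view'])); w=pc@T[:3,:3].T+T[:3,3]
    w[d<=0]=np.nan
    return img,d,w,p
def proj(p,X):
    V=np.array(p['view']); c=np.atleast_2d(X)@V[:3,:3].T+V[:3,3]
    return np.stack([p['cx']+p['fx']*c[:,0]/-c[:,2],p['cy']-p['fy']*c[:,1]/-c[:,2]],1)
E
python3 - <<'E'
from h import *
s=bot.get_state(); print({k:np.round(v,3) for k,v in s.items()}); print(R.from_quat(np.roll(s['orientation'],-1)).as_matrix().round(3))
a,d,w,p=cloud('scene'); print(p)
b,d2,w2,p2=cloud('side'); print(p2)
cv2.imwrite('pics/a.png',a);cv2.imwrite('pics/b.png',b)
for cam,W in(('scene',w),('side',w2)):
  for n in ['shaker','latch','platform_wide','platform_narrow','bottle','beaker']:
    for r in bot.regions_of(cam,n)[:2]:
        m=r['mask']; print(cam,n,round(r['conf'],2),np.round(r['rect']),m.sum(),np.nanmedian(W[m],0).round(3))
E
```

```text
pics
{'clock': np.float64(0.0), 'qpos': array([ 1.456e+00,  3.860e-01,  7.000e-03, -1.000e-03, -1.194e+00,
       -2.590e-01]), 'qd': array([-0.   , -0.   , -0.   , -0.001, -0.002, -0.001]), 'tau': array([ 1.0000e-03, -3.9066e+01,  1.8740e+01,  4.2200e+00,  1.1000e-02,
       -0.0000e+00]), 'tool_pos': array([0.228, 0.581, 0.199]), 'orientation': array([ 0.001,  0.983, -0.186, -0.   ]), 'wrist_force': array([ 0.755, -0.299, -0.371]), 'wrist_torque': array([-0.039,  0.075,  0.025]), 'grip_force': np.float64(0.0), 'opening': np.float64(0.998)}
[[ 0.931 -0.365 -0.001]
 [-0.365 -0.931 -0.002]
 [ 0.     0.002 -1.   ]]
{'fx': 398.4227012314862, 'fy': 398.4227012314862, 'cx': 289.9964178036029, 'cy': 211.052018133659, 'view': array([[ 0.61582427, -0.78781763,  0.01019099, -0.33679591],
       [ 0.58365759,  0.46484799,  0.66577786, -0.37960005],
       [-0.5292488 , -0.40405411,  0.74608041, -0.72518339],
       [ 0.        ,  0.        ,  0.        ,  1.        ]])}
{'fx': 469.90587472968673, 'fy': 469.90587472968673, 'cx': 280.73322553451624, 'cy': 214.16254366865735, 'view': array([[-0.99692284,  0.078186  ,  0.00563979,  0.55256632],
       [-0.04573123, -0.63851908,  0.76824608, -0.03689433],
       [ 0.0636672 ,  0.76562414,  0.6401298 , -1.25790857],
       [ 0.        ,  0.        ,  0.        ,  1.        ]])}
scene latch 0.63 [286. 219. 310. 246.] 217 [ 0.494 -0.052  0.094]Traceback (most recent call last):
  File "<stdin>", line 8, in <module>
ValueError: it knows: beaker, bottle, deck, latch, latch_knob, latch_pivot, platform_narrow_bar, platform_wide, platform_wide_bar, shaker
```

```bash
python3 - <<'E'
from h import *
W={}
for cam in('scene','side'):
  a,d,w,p=cloud(cam); np.savez('pics/'+cam+'.npz',a=a,w=w)
  for n in ['shaker','latch','latch_knob','platform_wide','platform_narrow_bar','platform_wide_bar','bottle','beaker']:
   try:
    for r in bot.regions_of(cam,n)[:2]:
        m=r['mask']; print(cam,n,round(r['conf'],2),np.round(r['rect']),m.sum(),np.nanmedian(w[m],0).round(3))
   except ValueError as e: print(n,e)
E
python3 -c "
import cv2,numpy as np
"
```

```text
scene shaker 0.56 [208. 190. 328. 292.] 7132 [0.464 0.003 0.071]
scene latch_knob 0.7 [287. 221. 310. 248.] 245 [ 0.495 -0.053  0.093]
scene platform_wide 0.65 [148. 174. 210. 229.] 2019 [0.443 0.3   0.008]
scene platform_narrow_bar 0.58 [338. 291. 433. 382.] 4567 [ 0.451 -0.325  0.009]
scene platform_wide_bar 0.7 [145. 174. 208. 227.] 2050 [0.442 0.299 0.008]
scene bottle 0.73 [256. 142. 275. 177.] 428 [0.671 0.191 0.052]
scene bottle 0.68 [208. 189. 329. 292.] 7202 [0.464 0.002 0.071]
scene beaker 0.94 [368. 211. 397. 250.] 871 [ 0.67  -0.183  0.043]
side shaker 0.76 [264. 189. 352. 281.] 6220 [0.501 0.079 0.057]
side platform_wide 0.94 [305. 300. 374. 380.] 3821 [0.454 0.331 0.009]
side platform_narrow_bar 0.86 [283. 152. 329. 182.] 1183 [ 0.458 -0.305  0.008]
side platform_narrow_bar 0.51 [295. 188. 303. 204.] 122 [ 0.502 -0.035  0.099]
side platform_wide_bar 0.7 [306. 300. 374. 379.] 3680 [0.453 0.331 0.009]
side bottle 0.95 [218. 271. 237. 305.] 588 [0.684 0.215 0.06 ]
side beaker 0.76 [219. 172. 243. 206.] 706 [ 0.683 -0.16   0.046]
```

View pics/a.png

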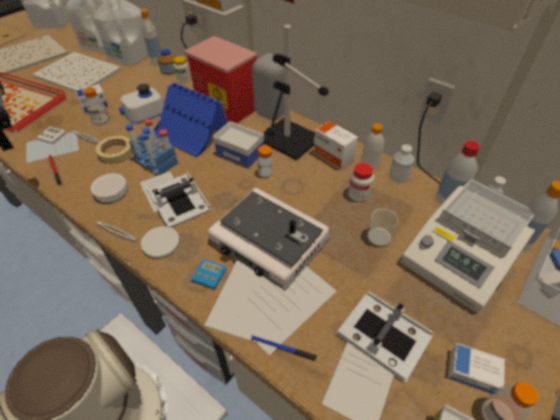

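View pics/b.png

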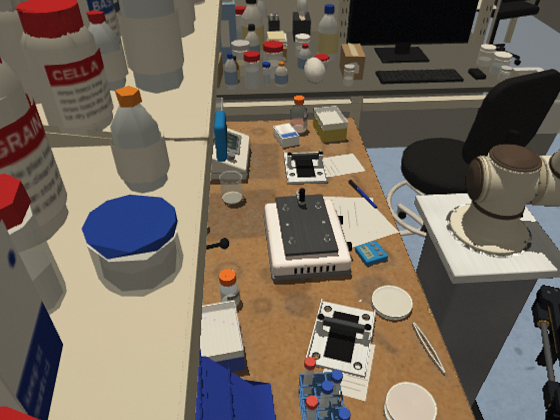

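The scene view shows the shaker (~268,235) with its latch knob at (297,233). One platform is on the left (~178,198) and the other on the right (~385,335). In the side view the left one (~340,340) has its holes near the corners. I'll fit poses from depth.

Run:
```python
from h import *
for cam in('scene','side'):
  z=np.load('pics/'+cam+'.npz'); w=z['w'].reshape(-1,3); a=z['a'].reshape(-1,3).astype(int)
  w0=w
  def rect(lo,hi,zl,zh,dark=None,lab=''):
    m=np.all((w[:,:2]>lo)&(w[:,:2]<hi),1)&(w[:,2]>zl)&(w[:,2]<zh)
    if dark is not None: m&=(a.max(1)<dark)
    q=w[m]
    r=cv2.minAreaRect((q[:,:2]*1000).astype(np.float32)); print(cam,lab,m.sum(),np.round(r[0],1),np.round(r[1],1),round(r[2],1),q.mean(0).round(4))
  rect([.35,-.15],[.65,.2],.066,.082,110,'deck')
  rect([.35,-.15],[.65,.2],.045,.06,None,'box')
  rect([.4,-.12],[.6,.2],.108,.14,None,'knob')
  rect([.33,.2],[.57,.43],.025,.065,None,'barL')
  rect([.33,.2],[.57,.43],.005,.03,None,'plateL')
  rect([.33,-.45],[.57,-.2],.025,.065,None,'barR')
```

```text
scene deck 3432 [494.7  18.7] [126.4 214.2] 2.3 [0.4886 0.0165 0.0733]
scene box 2126 [486.8  27.1] [199.3 235.6] 1.9 [0.4549 0.0101 0.0529]
scene knob 56 [497.2 -41.5] [14.8 11.2] 39.6 [ 0.4954 -0.0431  0.1202]
scene barL 377 [471.9 375.7] [154.7 107.9] 69.7 [0.4485 0.314  0.0464]
scene plateL 1801 [428.9 312.5] [277.1 157.9] 69.8 [0.4265 0.29   0.0097]
scene barR 473 [ 458.  -379.8] [110.4 144.7] 2.3 [ 0.4526 -0.3285  0.0496]
side deck 2811 [498.3  25.5] [126.1 217.7] 1.6 [0.498  0.0378 0.0736]
side box 2133 [491.6  34.9] [197.6 235.6] 2.0 [0.5026 0.0746 0.0534]
side knob 44 [499.8 -36.1] [17.2 13. ] 84.5 [ 0.5005 -0.0346  0.1201]
side barL 592 [452.8 318.8] [ 17.8 108.4] 69.8 [0.453  0.3211 0.0482]
side plateL 3535 [421.  292.2] [232.1 161.8] 70.0 [0.4397 0.3161 0.01  ]
side barR 311 [ 460.5 -375.9] [108.7 150.7] 2.7 [ 0.4619 -0.3255  0.0443]
```

>>> step_arm:
  increments:
    - {"x": 38,"y": 20,"z": -12}
    - {"x": 38,"y": 20,"z": -12}
    - {"x": 38,"y": 20,"z": -12}
    - {"x": 38,"y": 20,"z": -12}
    - {"x": 38,"y": 20,"z": -12}
    - {"x": 38,"y": 20,"z": -12}
    - {"x": 38,"y": 20}
    - {"x": 38,"y": 20}
    - {}

```text
$.increments[0]: bad value
```

Run:
```python
from h import *
a,d,w,p=cloud('wrist'); cv2.imwrite('pics/c.png',a); np.savez('pics/w1.npz',a=a,w=w)
s=bot.get_state(); print(s['tool_pos'],s['clock'])
print(np.linalg.inv(p['view']).round(3))
w=w.reshape(-1,3)
m=(w[:,2]>.028)&(w[:,2]<.07)&np.all(abs(w[:,:2]-[.452,.319])<.1,1); q=w[m]
print(m.sum(),cv2.minAreaRect((q[:,:2]*1000).astype(np.float32)),q.mean(0))
```

```text
[0.22818127 0.58184729 0.20026989] 1.2
[[-0.365  0.9    0.239  0.293]
 [-0.931 -0.352 -0.095  0.556]
 [-0.001 -0.258  0.966  0.385]
 [ 0.     0.     0.     1.   ]]
0 ((0.0, 0.0), (0.0, 0.0), 0.0) [nan nan nan]<stdin>:7: RuntimeWarning: Mean of empty slice.
  ret = um.true_divide(
```

View pics/c.png

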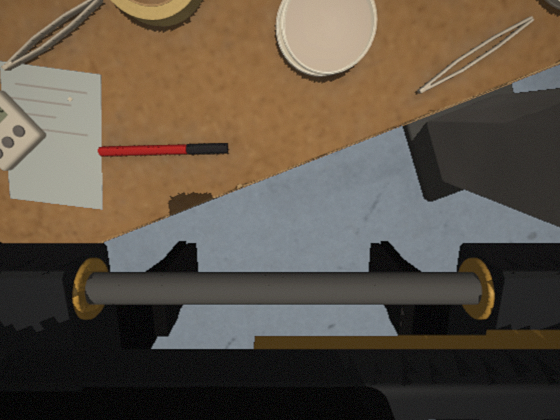

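The wrist camera looks at the bench, with the gripper in the lower half of the picture and tool +x pointing up. The rows were refused, probably because every key is needed.

>>> step_arm:
  increments:
    - {"x": 31,"y": 20,"z": -12,"wx": 0,"wy": 0,"wz": 0,"claw": 87}
    - {"x": 31,"y": 20,"z": -12,"wx": 0,"wy": 0,"wz": 0,"claw": 87}
    - {"x": 31,"y": 20,"z": -12,"wx": 0,"wy": 0,"wz": 0,"claw": 87}
    - {"x": 31,"y": 20,"z": -12,"wx": 0,"wy": 0,"wz": 0,"claw": 87}
    - {"x": 31,"y": 20,"z": -12,"wx": 0,"wy": 0,"wz": 0,"claw": 87}
    - {"x": 31,"y": 20,"z": -12,"wx": 0,"wy": 0,"wz": 0,"claw": 87}
    - {"x": 31,"y": 20,"z": -12,"wx": 0,"wy": 0,"wz": 0,"claw": 87}
    - {"x": 31,"y": 20,"z": -12,"wx": 0,"wy": 0,"wz": 0,"claw": 87}
    - {"x": 0,"y": 0,"z": 0,"wx": 0,"wy": 0,"wz": 0,"claw": 87}

```text
clock: 2.1
tool_pos: [0.403, 0.34, 0.2987]
orientation: [-0.002, 0.982, -0.188, 0.001]
wrist_force: [-0.2, 0.4, 0.4]
opening: 0.999
grip_force: 0.0
```

Run:
```python
from h import *
a,d,w,p=cloud('wrist'); cv2.imwrite('pics/d.png',a); np.savez('pics/w1.npz',a=a,w=w)
s=bot.get_state(); print(s['tool_pos'],s['clock'])
w=w.reshape(-1,3)
m=(w[:,2]>.028)&(w[:,2]<.07)&np.all(abs(w[:,:2]-[.452,.319])<.1,1); q=w[m]
print(m.sum(),cv2.minAreaRect((q[:,:2]*1000).astype(np.float32)),q.mean(0))
```

```text
[0.40179717 0.34115035 0.29746313] 2.15
1005 ((451.3232421875, 315.7669982910156), (17.968673706054688, 108.84223937988281), 69.94353485107422) [0.45281701 0.3150297  0.05404578]
```

View pics/d.png

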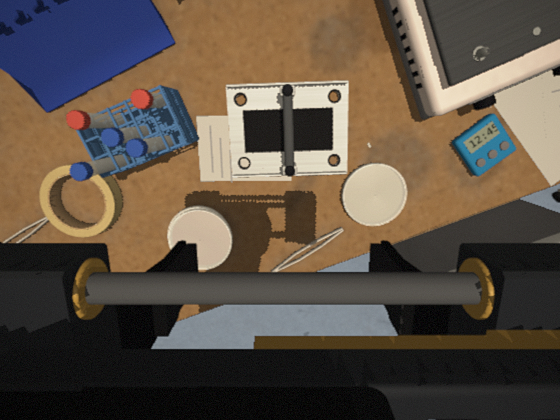

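The hole spacing in pixels is about 93:63, which equals 124:84 mm, so the left platform is the wide one. Its bar is at (0.451,0.316), with yaw about 70°. Next I look at the latch.

>>> step_arm:
  increments:
    - {"x": 0,"y": 20,"z": 0,"wx": 0,"wy": 0,"wz": -7.8,"claw": 87}
    - {"x": 0,"y": 20,"z": 0,"wx": 0,"wy": 0,"wz": -7.8,"claw": 87}
    - {"x": 0,"y": 20,"z": 0,"wx": 0,"wy": 0,"wz": -7.8,"claw": 60}
    - {"x": 3,"y": 43,"z": 5,"wx": 0,"wy": 0,"wz": 0,"claw": 40}
    - {"x": 3,"y": 43,"z": 5,"wx": 0,"wy": 0,"wz": 0,"claw": 40}
    - {"x": 3,"y": 43,"z": 5,"wx": 0,"wy": 0,"wz": 0,"claw": 40}
    - {"x": 3,"y": 43,"z": 5,"wx": 0,"wy": 0,"wz": 0,"claw": 40}
    - {"x": 3,"y": 43,"z": 5,"wx": 0,"wy": 0,"wz": 0,"claw": 40}
    - {"x": 3,"y": 43,"z": 5,"wx": 0,"wy": 0,"wz": 0,"claw": 40}
    - {"x": 3,"y": 43,"z": 5,"wx": 0,"wy": 0,"wz": 0,"claw": 40}
    - {"x": 0,"y": 0,"z": 0,"wx": 0,"wy": 0,"wz": 0,"claw": 40}

```text
clock: 3.25
tool_pos: [0.4171, -0.0187, 0.2601]
orientation: [0.0, 1.0, 0.015, -0.001]
wrist_force: [0.3, 0.1, 0.3]
opening: 0.467
grip_force: 0.0
```

Run:
```python
from h import *
a,d,w,p=cloud('wrist'); np.savez('pics/w2.npz',a=a,w=w,view=p['view'])
s=bot.get_state(); print(s['tool_pos'],s['clock'],s['qpos'].round(2));print(R.from_quat(np.roll(s['orientation'],-1)).as_matrix().round(3))
w=w.reshape(-1,3);g=a.reshape(-1,3).max(1)
def rect(m):
    q=w[m]; print(m.sum(),cv2.minAreaRect((q[:,:2]*1000).astype(np.float32)),q.mean(0).round(4))
near=np.all(abs(w[:,:2]-[.497,.021])<[.1,.14],1)
rect(near&(abs(w[:,2]-.074)<.005)&(g<110))
rect(near&(abs(w[:,2]-.126)<.006)); rect(near&(w[:,2]>.1)&(w[:,2]<.14))
rect(near&(abs(w[:,2]-.092)<.005)&(w[:,1]<-.02))
for sx in(1,-1):
  for sy in(1,-1):
    c=np.array([.497,.021])+[sx*.042-sy*.002,sy*.062+sx*.0015]
    m=(np.linalg.norm(w[:,:2]-c,axis=1)<.02)&(w[:,2]>.081)&(w[:,2]<.1)
    print(sx,sy,m.sum(),w[m].mean(0).round(4), w[m].max(0).round(4))
v=a.copy()
V=np.array([[.497,.021,.074]]+[[.497+sx*.042-sy*.002,.021+sy*.062+sx*.0015,.09] for sx in(1,-1) for sy in(1,-1)])
for u in proj(p,V): cv2.circle(v,tuple(int(round(t)) for t in u),3,(0,0,255),1)
cv2.imwrite('pics/e.png',v)
```

```text
[ 0.41758282 -0.01705646  0.26045516] 3.3 [ 0.35 -0.02 -0.35 -0.   -1.24  1.25]
[[ 1.     0.031 -0.002]
 [ 0.031 -1.    -0.   ]
 [-0.002  0.    -1.   ]]
23992 ((496.90472412109375, 20.511245727539062), (124.57817077636719, 214.23944091796875), 2.0892746448516846) [0.4997 0.0236 0.074 ]
225 ((498.61444091796875, -40.26038360595703), (13.715118408203125, 13.869800567626953), 47.50276184082031) [ 0.4986 -0.0403  0.1257]
241 ((498.5948791503906, -40.25144958496094), (13.66818904876709, 13.977776527404785), 46.532772064208984) [ 0.4984 -0.04    0.1247]
742 ((499.1380920410156, -55.16211700439453), (91.3962631225586, 51.70318603515625), 2.24568247795105) [ 0.5002 -0.0585  0.0929]
1 1 89 [0.5357 0.0914 0.0865] [0.5406 0.0972 0.0908]
1 -1 76 [ 0.5397 -0.031   0.0869] [ 0.5451 -0.0267  0.0912]
-1 1 72 [0.4527 0.0887 0.0863] [0.4569 0.0949 0.0899]
-1 -1 62 [ 0.4569 -0.0338  0.0868] [ 0.4614 -0.029   0.0908]
```

View pics/e.png

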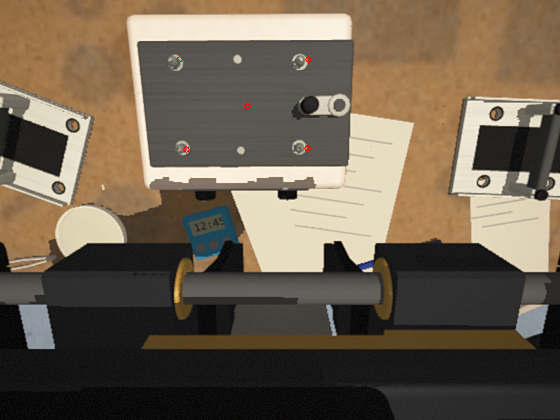

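The stud centre is at (0.4963,0.0288), yaw about 0.033. The knob at (0.4986,-0.0403) means the latch is nearly closed, and these agree with the given geometry. I'll pinch the knob.

>>> step_arm:
  increments:
    - {"x": 40,"y": 13,"z": 10,"wx": 0,"wy": 0,"wz": 0,"claw": 40}
    - {"x": 40,"y": 13,"z": 20,"wx": 0,"wy": 0,"wz": 0,"claw": 40}
    - {"x": 0,"y": 0,"z": 30,"wx": 0,"wy": 0,"wz": 0,"claw": 40}
    - {"x": 0,"y": 0,"z": 30,"wx": 0,"wy": 0,"wz": 0,"claw": 40}
    - {"x": 0,"y": 0,"z": 30,"wx": 0,"wy": 0,"wz": 0,"claw": 40}
    - {"x": 0,"y": 0,"z": 20,"wx": 0,"wy": 0,"wz": 0,"claw": 40}
    - {"x": 0,"y": 0,"z": 0,"wx": 0,"wy": 0,"wz": 0,"claw": 12}
    - {"x": 0,"y": 0,"z": 0,"wx": 0,"wy": 0,"wz": 0,"claw": 12}
    - {"x": 0,"y": 0,"z": 0,"wx": 0,"wy": 0,"wz": 0,"claw": 12}
    - {"x": 0,"y": 0,"z": 0,"wx": 0,"wy": 0,"wz": 0,"claw": 12}
  squeeze: 8

```text
clock: 4.3
tool_pos: [0.4999, -0.0383, 0.1227]
orientation: [-0.0, 1.0, 0.018, 0.002]
wrist_force: [0.6, -0.1, 0.2]
opening: 0.195
grip_force: 0.0
```

>>> step_arm:
  increments:
    - {"x": 0,"y": 0,"z": 0,"wx": 0,"wy": 0,"wz": 0,"claw": 12}
    - {"x": -6,"y": 0.6,"z": 0,"wx": 0,"wy": 0,"wz": 0,"claw": 12}
    - {"x": -5.7,"y": 1.8,"z": 0,"wx": 0,"wy": 0,"wz": 0,"claw": 12}
    - {"x": -5.3,"y": 2.9,"z": 0,"wx": 0,"wy": 0,"wz": 0,"claw": 12}
    - {"x": -4.6,"y": 3.8,"z": 0,"wx": 0,"wy": 0,"wz": 0,"claw": 12}
    - {"x": -3.7,"y": 4.7,"z": 0,"wx": 0,"wy": 0,"wz": 0,"claw": 12}
    - {"x": -2.7,"y": 5.3,"z": 0,"wx": 0,"wy": 0,"wz": 0,"claw": 12}
    - {"x": -1.6,"y": 5.8,"z": 0,"wx": 0,"wy": 0,"wz": 0,"claw": 12}
    - {"x": -0.4,"y": 6,"z": 0,"wx": 0,"wy": 0,"wz": 0,"claw": 12}
    - {"x": 0,"y": 0,"z": 0,"wx": 0,"wy": 0,"wz": 0,"claw": 12}
    - {"x": 0,"y": 0,"z": 0,"wx": 0,"wy": 0,"wz": 0,"claw": 12}

```text
clock: 5.4
tool_pos: [0.4701, -0.0711, 0.1212]
orientation: [-0.0, 1.0, 0.017, 0.0]
wrist_force: [0.5, -0.7, 0.6]
opening: 0.133
grip_force: 0.0
```

The opening of 11.6 mm is less than the knob's 15 mm, so it slipped. I raise up and back and look.

>>> step_arm:
  increments:
    - {"x": 0,"y": 0,"z": 0,"wx": 0,"wy": 0,"wz": 0,"claw": 40}
    - {"x": 0,"y": 0,"z": -10,"wx": 0,"wy": 0,"wz": 0,"claw": 40}
    - {"x": 0,"y": 0,"z": -40,"wx": 0,"wy": 0,"wz": 0,"claw": 40}
    - {"x": -30,"y": 0,"z": -35,"wx": 0,"wy": 0,"wz": 0,"claw": 40}
    - {"x": -30,"y": 0,"z": -35,"wx": 0,"wy": 0,"wz": 0,"claw": 40}
    - {"x": 0,"y": 0,"z": 0,"wx": 0,"wy": 0,"wz": 0,"claw": 40}

```text
clock: 6.0
tool_pos: [0.4104, -0.073, 0.2474]
orientation: [-0.0, 1.0, 0.018, 0.006]
wrist_force: [0.5, -0.1, 0.4]
opening: 0.451
grip_force: 0.0
```

Run:
```python
from h import *
a,d,w,p=cloud('wrist'); s=bot.get_state(); print(s['tool_pos'],s['clock'],s['opening']*87)
w=w.reshape(-1,3)
near=np.all(abs(w[:,:2]-[.49,-.05])<[.06,.05],1)
q=w[near&(w[:,2]>.1)&(w[:,2]<.135)]; print(len(q),cv2.minAreaRect((q[:,:2]*1000).astype(np.float32)),q.mean(0).round(4))
cv2.imwrite('pics/f.png',a)
```

```text
[ 0.4104449  -0.07269208  0.24480617] 6.05 39.66104924790774
279 ((498.6252746582031, -40.69627380371094), (14.445718765258789, 14.104371070861816), 46.09051513671875) [ 0.4981 -0.0414  0.1241]
```

View pics/f.png

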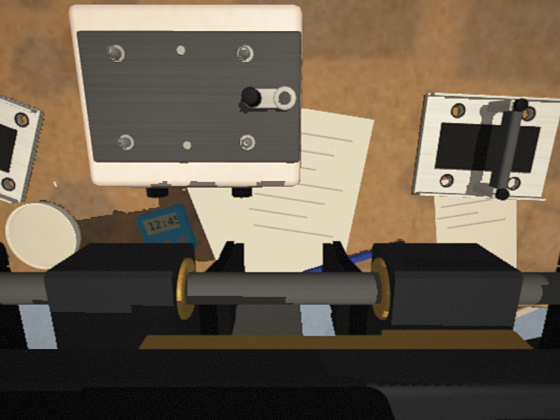

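The latch hasn't moved at all: the grip was too high and the fingers had not closed yet. I'll go 10 mm deeper and close fully before moving.

>>> step_arm:
  increments:
    - {"x": 44,"y": -15,"z": 10,"wx": 0,"wy": 0,"wz": 0,"claw": 40}
    - {"x": 45,"y": -14,"z": 20,"wx": 0,"wy": 0,"wz": 0,"claw": 40}
    - {"x": 0,"y": 0,"z": 30,"wx": 0,"wy": 0,"wz": 0,"claw": 40}
    - {"x": 0,"y": 0,"z": 30,"wx": 0,"wy": 0,"wz": 0,"claw": 40}
    - {"x": 0,"y": 0,"z": 30,"wx": 0,"wy": 0,"wz": 0,"claw": 30}
    - {"x": 0,"y": 0,"z": 13,"wx": 0,"wy": 0,"wz": 0,"claw": 25}
    - {"x": 0,"y": 0,"z": 0,"wx": 0,"wy": 0,"wz": 0,"claw": 0}
    - {"x": 0,"y": 0,"z": 0,"wx": 0,"wy": 0,"wz": 0,"claw": 0}
    - {"x": 0,"y": 0,"z": 0,"wx": 0,"wy": 0,"wz": 0,"claw": 0}
    - {"x": 0,"y": 0,"z": 0,"wx": 0,"wy": 0,"wz": 0,"claw": 0}
    - {"x": 0,"y": 0,"z": 0,"wx": 0,"wy": 0,"wz": 0,"claw": 0}
  squeeze: 15

```text
clock: 7.15
tool_pos: [0.4974, -0.0411, 0.1096]
orientation: [-0.0, 1.0, 0.017, 0.001]
wrist_force: [0.5, 0.3, -0.5]
opening: 0.012
grip_force: 0.0
```

Run:
```python
from h import *
P=np.array([[.4985,-.0405,.109],[.4974,-.0411,.0956],[.4974,-.0411,.1096]])
o=[]
for cam in('scene','side'):
  a,d,w,p=cloud(cam); u=proj(p,P); print(u.round(0))
  c=u[0].astype(int); v=a
  for (x,y),col in zip(u,[(0,0,255),(0,255,0),(255,255,0)]): cv2.circle(v,(int(x),int(y)),1,col,-1)
  o.append(cv2.resize(v[c[1]-90:c[1]+60,c[0]-65:c[0]+65],None,fx=3,fy=3))
cv2.imwrite('pics/g.png',np.hstack(o)); s=bot.get_state(); print(s['tool_pos'],s['opening'],s['wrist_force'])
```

```text
[[291. 227.]
 [291. 231.]
 [291. 227.]]
[[302. 194.]
 [302. 198.]
 [302. 194.]]
[ 0.49709995 -0.04118911  0.10925985] 0.004809953531868431 [-0.62688906  0.04181958 -0.53069134]
```

View pics/g.png

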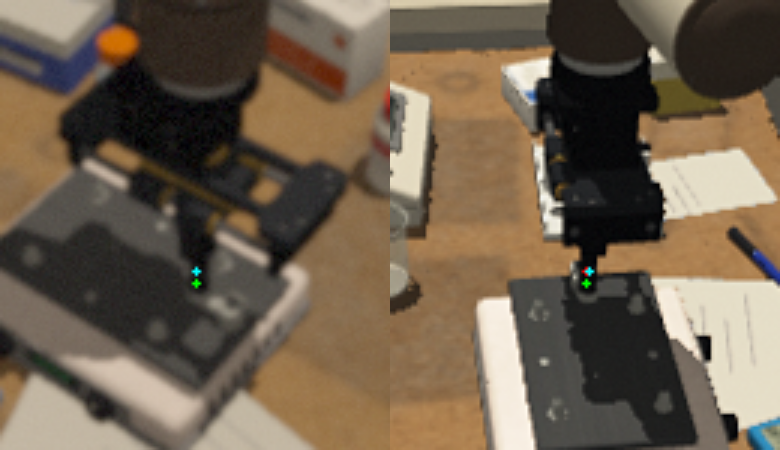

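>>> step_arm:
  increments:
    - {"x": 0,"y": 0,"z": -5,"wx": 0,"wy": 0,"wz": 0,"claw": 0}
    - {"x": 0,"y": 0,"z": -30,"wx": 0,"wy": 0,"wz": 0,"claw": 30}
    - {"x": -20,"y": 0,"z": -35,"wx": 0,"wy": 0,"wz": 0,"claw": 30}
    - {"x": -30,"y": 0,"z": -20,"wx": 0,"wy": 0,"wz": 0,"claw": 30}
    - {"x": 0,"y": 0,"z": 0,"wx": 0,"wy": 0,"wz": 0,"claw": 30}
    - {"x": 0,"y": 0,"z": 0,"wx": 0,"wy": 0,"wz": 0,"claw": 30}

```text
clock: 7.85
tool_pos: [0.4469, -0.0429, 0.1997]
orientation: [-0.0, 1.0, 0.017, 0.001]
wrist_force: [-0.5, -0.6, -0.4]
opening: 0.321
grip_force: 0.0
```

Run:
```python
from h import *
a,d,w,p=cloud('wrist'); s=bot.get_state(); print(s['tool_pos'],s['clock'],s['opening']*87)
print(proj(p,s['tool_pos']), np.linalg.inv(p['view'])[:3,3]-s['tool_pos'],p['fx'])
W=w.reshape(-1,3)
near=np.all(abs(W[:,:2]-[.49,-.05])<[.06,.05],1)
for lo,hi in((.1,.135),(.083,.1)):
  q=W[near&(W[:,2]>lo)&(W[:,2]<hi)]; print(len(q),cv2.minAreaRect((q[:,:2]*1000).astype(np.float32)),q.mean(0).round(4))
# gripper finger points near
f=W[(d.reshape(-1)>0.05)&(d.reshape(-1)<.2)]; 
T=R.from_quat(np.roll(s['orientation'],-1)).as_matrix(); l=(f-s['tool_pos'])@T
l=l[(abs(l[:,0])<.05)]
for k in np.arange(-.06,.03,.01):
  m=(l[:,2]>k)&(l[:,2]<k+.01); print(round(k,3),m.sum(),l[m].min(0).round(3) if m.any() else '',l[m].max(0).round(3) if m.any() else '')
cv2.imwrite('pics/h.png',a)
```

```text
[ 0.44701303 -0.04290051  0.19883999] 7.9 28.5768713490646
[[282.91408317 243.35483277]] [0.06898101 0.00211199 0.18544272] 343.93489652662805
326 ((498.9334716796875, -40.872310638427734), (14.406448364257812, 13.920310020446777), 47.344539642333984) [ 0.4991 -0.0408  0.1251]
1159 ((499.1103515625, -54.347843170166016), (92.81706237792969, 53.207340240478516), 1.9447429180145264) [ 0.5009 -0.0573  0.0925]
-0.06 423 [-0.011 -0.025 -0.06 ] [ 0.011  0.025 -0.05 ]
-0.05 471 [-0.01  -0.024 -0.05 ] [ 0.011  0.023 -0.04 ]
-0.04 383 [-0.003 -0.023 -0.04 ] [ 0.011  0.023 -0.03 ]
-0.03 270 [-0.005 -0.023 -0.03 ] [ 0.011  0.023 -0.022]
-0.02 0  
-0.01 0  
0.0 0  
0.01 0  
0.02 0
```

View pics/h.png

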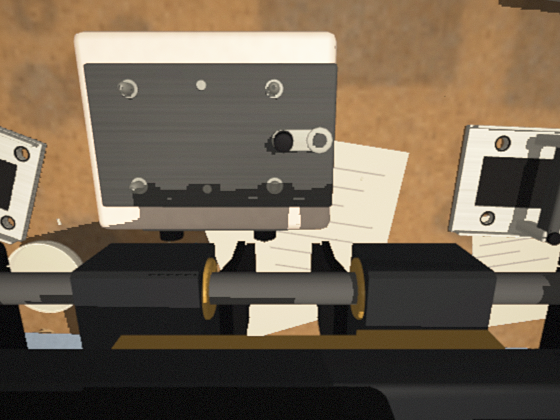

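Run:
```python
from h import *
a,d,w,p=cloud('wrist'); s=bot.get_state(); 
T=R.from_quat(np.roll(s['orientation'],-1)).as_matrix(); l=(w.reshape(-1,3)-s['tool_pos'])@T
l=l[(abs(l[:,0])<.03)&(l[:,2]<.04)]
for k in np.arange(-.04,.03,.006):
  m=(l[:,2]>k)&(l[:,2]<k+.006); print(round(k,3),m.sum(),l[m].min(0).round(3) if m.any() else '',l[m].max(0).round(3) if m.any() else '')
print(d[225:262:4,320:350:5].round(3)); print(s['tau'].round(2))
# scene: lowest gripper points
for cam in('scene','side'):
  a,d,w,p=cloud(cam); W=w.reshape(-1,3); m=(np.linalg.norm(W[:,:2]-s['tool_pos'][:2],axis=1)<.05)&(W[:,2]>.1)&(W[:,2]<.3)
  q=W[m]; z=np.sort(q[:,2]); print(cam,len(z),z[:12].round(3)); q=q[q[:,2]<z[0]+.02]; print(q.mean(0).round(3),q.min(0).round(3),q.max(0).round(3))
```

```text
-0.04 248 [-0.001 -0.023 -0.04 ] [ 0.011  0.023 -0.034]
-0.034 236 [-0.002 -0.023 -0.034] [ 0.011  0.023 -0.028]
-0.028 193 [-0.005 -0.023 -0.028] [ 0.011  0.023 -0.022]
-0.022 4 [ 0.004 -0.015 -0.022] [ 0.009  0.015 -0.022]
-0.016 0  
-0.01 0  
-0.004 0  
0.002 0  
0.008 0  
0.014 0  
0.02 0  
0.026 0  
[[0.345 0.346 0.403 0.404 0.403 0.402]
 [0.355 0.404 0.404 0.405 0.403 0.403]
 [0.405 0.405 0.405 0.406 0.406 0.404]
 [0.405 0.406 0.407 0.405 0.409 0.406]
 [0.407 0.169 0.407 0.408 0.406 0.407]
 [0.17  0.166 0.167 0.409 0.411 0.408]
 [0.165 0.161 0.161 0.41  0.411 0.412]
 [0.16  0.157 0.156 0.411 0.413 0.411]
 [0.155 0.154 0.151 0.151 0.414 0.413]
 [0.15  0.152 0.147 0.148 0.414 0.415]]
[ 1.000e-02 -2.333e+01  1.803e+01  3.960e+00  8.000e-02  0.000e+00]
scene 420 [0.101 0.101 0.102 0.103 0.103 0.103 0.103 0.105 0.106 0.106 0.108 0.108]
[ 0.492 -0.044  0.111] [ 0.489 -0.05   0.101] [ 0.496 -0.039  0.121]
side 138 [0.101 0.101 0.107 0.107 0.11  0.112 0.118 0.123 0.124 0.125 0.126 0.128]
[ 0.494 -0.035  0.108] [ 0.493 -0.038  0.101] [ 0.496 -0.032  0.118]
```

Run:
```python
from h import *
s=bot.get_state(); print(s['tool_pos'])
for cam in('scene','side'):
  a,d,w,p=cloud(cam); W=w.reshape(-1,3); m=(np.linalg.norm(W[:,:2]-s['tool_pos'][:2],axis=1)<.04)&(W[:,2]>.14)&(W[:,2]<.35)
  q=W[m]; h,e=np.histogram(q[:,2],np.arange(.14,.3,.01)); print(cam,list(zip(e.round(2),h)))
  q=q[q[:,2]<np.sort(q[:,2])[3]+.02]; print(q.mean(0).round(3),q.min(0).round(3),q.max(0).round(3))
```

```text
[ 0.44701428 -0.04297916  0.19777241]
scene [(np.float64(0.14), np.int64(0)), (np.float64(0.15), np.int64(0)), (np.float64(0.16), np.int64(0)), (np.float64(0.17), np.int64(0)), (np.float64(0.18), np.int64(0)), (np.float64(0.19), np.int64(0)), (np.float64(0.2), np.int64(0)), (np.float64(0.21), np.int64(2)), (np.float64(0.22), np.int64(67)), (np.float64(0.23), np.int64(63)), (np.float64(0.24), np.int64(62)), (np.float64(0.25), np.int64(56)), (np.float64(0.26), np.int64(41)), (np.float64(0.27), np.int64(18)), (np.float64(0.28), np.int64(15))]
[ 0.441 -0.045  0.23 ] [ 0.433 -0.068  0.219] [ 0.457 -0.021  0.24 ]
side [(np.float64(0.14), np.int64(0)), (np.float64(0.15), np.int64(0)), (np.float64(0.16), np.int64(0)), (np.float64(0.17), np.int64(0)), (np.float64(0.18), np.int64(0)), (np.float64(0.19), np.int64(0)), (np.float64(0.2), np.int64(0)), (np.float64(0.21), np.int64(1)), (np.float64(0.22), np.int64(42)), (np.float64(0.23), np.int64(33)), (np.float64(0.24), np.int64(30)), (np.float64(0.25), np.int64(3)), (np.float64(0.26), np.int64(0)), (np.float64(0.27), np.int64(0)), (np.float64(0.28), np.int64(0))]
[ 0.448 -0.021  0.23 ] [ 0.436 -0.061  0.22 ] [ 0.458 -0.012  0.24 ]
```

All three cameras agree that the fingertips end about 22 mm behind the reported TCP, where the spec says 14 mm ahead. The tool is about 36 mm shorter than its frame says, so both grips closed above the knob. I'll go 36 mm deeper from here on.

>>> step_arm:
  increments:
    - {"x": 26,"y": 0,"z": 10,"wx": 0,"wy": 0,"wz": 0,"claw": 38}
    - {"x": 26,"y": -1,"z": 10,"wx": 0,"wy": 0,"wz": 0,"claw": 38}
    - {"x": 0,"y": 0,"z": 30,"wx": 0,"wy": 0,"wz": 0,"claw": 38}
    - {"x": 0,"y": 0,"z": 30,"wx": 0,"wy": 0,"wz": 0,"claw": 38}
    - {"x": 0,"y": 0,"z": 25,"wx": 0,"wy": 0,"wz": 0,"claw": 38}
    - {"x": 0,"y": 0,"z": 14,"wx": 0,"wy": 0,"wz": 0,"claw": 38}
    - {"x": 0,"y": 0,"z": 0,"wx": 0,"wy": 0,"wz": 0,"claw": 0}
    - {"x": 0,"y": 0,"z": 0,"wx": 0,"wy": 0,"wz": 0,"claw": 0}
    - {"x": 0,"y": 0,"z": 0,"wx": 0,"wy": 0,"wz": 0,"claw": 0}
    - {"x": 0,"y": 0,"z": 0,"wx": 0,"wy": 0,"wz": 0,"claw": 0}
    - {"x": 0,"y": 0,"z": 0,"wx": 0,"wy": 0,"wz": 0,"claw": 0}
  squeeze: 10

```text
clock: 9.25
tool_pos: [0.4997, -0.041, 0.0807]
orientation: [0.001, 1.0, 0.018, 0.001]
wrist_force: [1.8, -5.0, 0.7]
opening: 0.17
grip_force: 10.0
```

The fingers now hold the knob (14.8 mm opening, 10 N). I swing it to about 1.6 rad.

>>> step_arm:
  increments:
    - {"x": -6,"y": 0.6,"z": 0,"wx": 0,"wy": 0,"wz": 0,"claw": 0}
    - {"x": -5.7,"y": 1.8,"z": 0,"wx": 0,"wy": 0,"wz": 0,"claw": 0}
    - {"x": -5.3,"y": 2.9,"z": 0,"wx": 0,"wy": 0,"wz": 0,"claw": 0}
    - {"x": -4.6,"y": 3.8,"z": 0,"wx": 0,"wy": 0,"wz": 0,"claw": 0}
    - {"x": -3.7,"y": 4.7,"z": 0,"wx": 0,"wy": 0,"wz": 0,"claw": 0}
    - {"x": -2.7,"y": 5.3,"z": 0,"wx": 0,"wy": 0,"wz": 0,"claw": 0}
    - {"x": -1.6,"y": 5.8,"z": 0,"wx": 0,"wy": 0,"wz": 0,"claw": 0}
    - {"x": -0.4,"y": 6,"z": 0,"wx": 0,"wy": 0,"wz": 0,"claw": 0}
    - {"x": 0,"y": 0,"z": 0,"wx": 0,"wy": 0,"wz": 0,"claw": 0}
    - {"x": 0,"y": 0,"z": 0,"wx": 0,"wy": 0,"wz": 0,"claw": 0}

```text
clock: 10.25
tool_pos: [0.4668, -0.0716, 0.08]
orientation: [-0.001, 1.0, 0.017, -0.003]
wrist_force: [-6.6, 4.3, 5.4]
opening: 0.167
grip_force: 10.0
```

>>> step_arm:
  increments:
    - {"x": 0,"y": 0,"z": 0,"wx": 0,"wy": 0,"wz": 0,"claw": 35}
    - {"x": 0,"y": 0,"z": 0,"wx": 0,"wy": 0,"wz": 0,"claw": 35}
    - {"x": 0,"y": 0,"z": -10,"wx": 0,"wy": 0,"wz": 0,"claw": 35}
    - {"x": 0,"y": 0,"z": -40,"wx": 0,"wy": 0,"wz": 0,"claw": 35}
    - {"x": -20,"y": 0,"z": -40,"wx": 0,"wy": 0,"wz": 0,"claw": 35}
    - {"x": -30,"y": -10,"z": -35,"wx": 0,"wy": 0,"wz": 0,"claw": 35}
    - {"x": 0,"y": 0,"z": 0,"wx": 0,"wy": 0,"wz": 0,"claw": 35}

```text
clock: 10.95
tool_pos: [0.4205, -0.0635, 0.2109]
orientation: [-0.001, 1.0, 0.018, 0.006]
wrist_force: [0.6, 0.2, 0.9]
opening: 0.399
grip_force: 0.0
```

Run:
```python
from h import *
a,d,w,p=cloud('wrist'); s=bot.get_state(); print(s['tool_pos'],s['clock'],s['opening']*87)
W=w.reshape(-1,3)
near=np.all(abs(W[:,:2]-[.48,-.06])<[.07,.06],1)
q=W[near&(W[:,2]>.1)&(W[:,2]<.135)]; print(len(q),cv2.minAreaRect((q[:,:2]*1000).astype(np.float32)),q.mean(0).round(4))
c=[]
for sx in(1,-1):
  for sy in(1,-1):
    e=np.array([.4963,.0288])+[sx*.042-sy*.002,sy*.062+sx*.0014]
    m=(np.linalg.norm(W[:,:2]-e,axis=1)<.012)&(W[:,2]>.083)&(W[:,2]<.1); r=cv2.minAreaRect((W[m][:,:2]*1000).astype(np.float32)); c.append(r[0]); print(m.sum(),W[m].mean(0).round(4),np.round(r[0],1),np.round(r[1],1))
print(np.mean(c,0))
```

```text
[ 0.42043244 -0.06349397  0.20846143] 11.0 34.94930377303004
297 ((470.0845947265625, -71.0150146484375), (14.271150588989258, 14.094656944274902), 46.30986404418945) [ 0.4703 -0.0707  0.1249]
104 [0.5356 0.0908 0.087 ] [535.8  91.5] [8.4 9.3]
98 [ 0.5398 -0.0316  0.0871] [540.4 -31. ] [9.6 9.1]
92 [0.4526 0.0881 0.0869] [452.1  89.5] [9.2 9.4]
80 [ 0.4568 -0.0344  0.0868] [456.5 -34.2] [8.8 9.2]
[496.19792938  28.95834446]
```

The latch is at about 1.57 rad (knob at (0.470,-0.071)), and the stud centre is confirmed. Next, the platform.

>>> step_arm:
  increments:
    - {"x": 5.6,"y": -47,"z": 0,"wx": 0,"wy": 0,"wz": 0,"claw": 60}
    - {"x": 5.6,"y": -47,"z": 0,"wx": 0,"wy": 0,"wz": 0,"claw": 60}
    - {"x": 5.6,"y": -47,"z": 0,"wx": 0,"wy": 0,"wz": 0,"claw": 60}
    - {"x": 5.6,"y": -47,"z": 0,"wx": 0,"wy": 0,"wz": 0,"claw": 60}
    - {"x": 5.6,"y": -47,"z": 0,"wx": 0,"wy": 0,"wz": 0,"claw": 60}
    - {"x": 5.6,"y": -47,"z": 0,"wx": 0,"wy": 0,"wz": 0,"claw": 60}
    - {"x": 5.6,"y": -47,"z": 0,"wx": 0,"wy": 0,"wz": 0,"claw": 60}
    - {"x": 5.6,"y": -47,"z": 0,"wx": 0,"wy": 0,"wz": 0,"claw": 60}
    - {"x": 0,"y": 0,"z": 0,"wx": 0,"wy": 0,"wz": 7.37,"claw": 60}
    - {"x": 0,"y": 0,"z": 0,"wx": 0,"wy": 0,"wz": 7.37,"claw": 60}
    - {"x": 0,"y": 0,"z": 0,"wx": 0,"wy": 0,"wz": 7.37,"claw": 60}
    - {"x": 0,"y": 0,"z": 0,"wx": 0,"wy": 0,"wz": 0,"claw": 60}

```text
clock: 12.2
tool_pos: [0.4515, 0.3135, 0.2035]
orientation: [0.001, 0.985, -0.175, -0.001]
wrist_force: [-0.3, 1.2, -0.5]
opening: 0.688
grip_force: 0.0
```

Run:
```python
from h import *
a,d,w,p=cloud('wrist'); s=bot.get_state(); print(s['tool_pos'],s['clock'],s['opening']*87)
T=R.from_quat(np.roll(s['orientation'],-1)).as_matrix(); print(T.round(3))
W=w.reshape(-1,3)
m=(W[:,2]>.03)&(W[:,2]<.07)&np.all(abs(W[:,:2]-[.452,.319])<.1,1); q=W[m]
print(m.sum(),cv2.minAreaRect((q[:,:2]*1000).astype(np.float32)),q.mean(0))
print((np.array([.4513,.3158,.0045])-s['tool_pos'])@T)
```

```text
[0.45149138 0.31343445 0.20371067] 12.25 59.93128025722847
[[ 0.94  -0.342 -0.001]
 [-0.342 -0.94  -0.001]
 [-0.001  0.002 -1.   ]]
1435 ((451.1692199707031, 315.3674621582031), (17.30373764038086, 109.30974578857422), 69.82454681396484) [0.45310986 0.31479492 0.05390016]
[-0.00085805 -0.00249738  0.19920731]
```

>>> step_arm:
  increments:
    - {"x": -0.8,"y": -2,"z": 45,"wx": 0,"wy": 0,"wz": 0,"claw": 60}
    - {"x": 0,"y": 0,"z": 45,"wx": 0,"wy": 0,"wz": 0,"claw": 60}
    - {"x": 0,"y": 0,"z": 45,"wx": 0,"wy": 0,"wz": 0,"claw": 60}
    - {"x": 0,"y": 0,"z": 35,"wx": 0,"wy": 0,"wz": 0,"claw": 60}
    - {"x": 0,"y": 0,"z": 20,"wx": 0,"wy": 0,"wz": 0,"claw": 40}
    - {"x": 0,"y": 0,"z": 9,"wx": 0,"wy": 0,"wz": 0,"claw": 30}
    - {"x": 0,"y": 0,"z": 0,"wx": 0,"wy": 0,"wz": 0,"claw": 0}
    - {"x": 0,"y": 0,"z": 0,"wx": 0,"wy": 0,"wz": 0,"claw": 0}
    - {"x": 0,"y": 0,"z": 0,"wx": 0,"wy": 0,"wz": 0,"claw": 0}
    - {"x": 0,"y": 0,"z": 0,"wx": 0,"wy": 0,"wz": 0,"claw": 0}
    - {"x": 0,"y": 0,"z": 0,"wx": 0,"wy": 0,"wz": 0,"claw": 0}
    - {"x": 0,"y": 0,"z": 0,"wx": 0,"wy": 0,"wz": 0,"claw": 0}
  squeeze: 35

```text
clock: 13.45
tool_pos: [0.4513, 0.3154, 0.0066]
orientation: [0.0, 0.985, -0.174, 0.0]
wrist_force: [-1.5, -1.8, 6.4]
opening: 0.134
grip_force: 35.0
```

>>> step_arm:
  increments:
    - {"x": 0,"y": 0,"z": -10,"wx": 0,"wy": 0,"wz": 0,"claw": 0}
    - {"x": 0,"y": 0,"z": -30,"wx": 0,"wy": 0,"wz": 0,"claw": 0}
    - {"x": 0,"y": 0,"z": -35,"wx": 0,"wy": 0,"wz": 0,"claw": 0}
    - {"x": 0,"y": 0,"z": -35,"wx": 0,"wy": 0,"wz": 0,"claw": 0}
    - {"x": 0,"y": 0,"z": -30,"wx": 0,"wy": 0,"wz": 0,"claw": 0}
    - {"x": 0,"y": 0,"z": -10,"wx": 0,"wy": 0,"wz": -5.5,"claw": 0}
    - {"x": 0,"y": 0,"z": 0,"wx": 0,"wy": 0,"wz": -5.5,"claw": 0}
    - {"x": 0,"y": 0,"z": 0,"wx": 0,"wy": 0,"wz": -5.5,"claw": 0}
    - {"x": 0,"y": 0,"z": 0,"wx": 0,"wy": 0,"wz": -5.6,"claw": 0}
    - {"x": 2,"y": 15,"z": 0,"wx": 0,"wy": 0,"wz": 0,"claw": 0}
    - {"x": 4,"y": 30,"z": 0,"wx": 0,"wy": 0,"wz": 0,"claw": 0}

```text
clock: 14.55
tool_pos: [0.4584, 0.2711, 0.1551]
orientation: [-0.0, 1.0, 0.018, -0.0]
wrist_force: [0.7, 0.0, -5.0]
opening: 0.135
grip_force: 35.0
```

>>> step_arm:
  increments:
    - {"x": 4,"y": 35,"z": 0,"wx": 0,"wy": 0,"wz": 0,"claw": 0}
    - {"x": 5,"y": 40,"z": 0,"wx": 0,"wy": 0,"wz": 0,"claw": 0}
    - {"x": 5,"y": 40,"z": 0,"wx": 0,"wy": 0,"wz": 0,"claw": 0}
    - {"x": 5,"y": 40,"z": 0,"wx": 0,"wy": 0,"wz": 0,"claw": 0}
    - {"x": 4,"y": 35,"z": 0,"wx": 0,"wy": 0,"wz": 0,"claw": 0}
    - {"x": 4,"y": 33,"z": 0,"wx": 0,"wy": 0,"wz": 0,"claw": 0}
    - {"x": 2,"y": 20,"z": 0,"wx": 0,"wy": 0,"wz": 0,"claw": 0}
    - {"x": 0,"y": 0,"z": 0,"wx": 0,"wy": 0,"wz": 0,"claw": 0}
    - {"x": 0,"y": 0,"z": 0,"wx": 0,"wy": 0,"wz": 0,"claw": 0}

```text
clock: 15.45
tool_pos: [0.4955, 0.0283, 0.1554]
orientation: [-0.0, 1.0, 0.016, -0.0]
wrist_force: [1.2, 0.7, -4.3]
opening: 0.135
grip_force: 35.0
```

Run:
```python
from h import *
a,d,w,p=cloud('wrist'); s=bot.get_state(); print(s['tool_pos'],s['clock'],s['opening']*87,s['wrist_force'])
T=R.from_quat(np.roll(s['orientation'],-1)).as_matrix(); print(T.round(4))
W=w.reshape(-1,3); g=a.reshape(-1,3)
h,e=np.histogram(W[:,2],np.arange(.1,.25,.005)); print(dict(zip(e.round(3),h)))
l=(W-s['tool_pos'])@T
m=(abs(W[:,2]-s['tool_pos'][2]-.001)<.02)&(l[:,0]>.01)&(l[:,0]<.09)&(abs(l[:,1])<.12)
q=l[m]; 
mm=m.reshape(420,560); c=cv2.minAreaRect((q[:,:2]*1000).astype(np.float32)); print(m.sum(),c, q[:,2].mean())
A=np.c_[q[:,:2],np.ones(len(q))]; print(np.linalg.lstsq(A,q[:,2],rcond=None)[0])
cv2.imwrite('pics/i.png',a)
```

```text
[0.49571883 0.02894039 0.15552892] 15.5 11.72485695541608 [ 0.29504667  0.78539055 -3.83399722]
[[ 9.994e-01  3.320e-02 -5.000e-04]
 [ 3.320e-02 -9.994e-01  3.000e-04]
 [-5.000e-04 -3.000e-04 -1.000e+00]]
{np.float64(0.1): np.int64(0), np.float64(0.105): np.int64(0), np.float64(0.11): np.int64(0), np.float64(0.115): np.int64(0), np.float64(0.12): np.int64(0), np.float64(0.125): np.int64(0), np.float64(0.13): np.int64(0), np.float64(0.135): np.int64(0), np.float64(0.14): np.int64(0), np.float64(0.145): np.int64(63), np.float64(0.15): np.int64(560), np.float64(0.155): np.int64(24799), np.float64(0.16): np.int64(321), np.float64(0.165): np.int64(1995), np.float64(0.17): np.int64(74), np.float64(0.175): np.int64(120), np.float64(0.18): np.int64(151), np.float64(0.185): np.int64(185), np.float64(0.19): np.int64(221), np.float64(0.195): np.int64(457), np.float64(0.2): np.int64(3475), np.float64(0.205): np.int64(1124), np.float64(0.21): np.int64(82), np.float64(0.215): np.int64(34), np.float64(0.22): np.int64(28), np.float64(0.225): np.int64(858), np.float64(0.23): np.int64(91), np.float64(0.235): np.int64(102), np.float64(0.24): np.int64(125)}
23856 ((34.748382568359375, 0.336883544921875), (160.9578094482422, 49.489253997802734), 89.99246215820312) -0.002362922763392158
[-0.08229791  0.00219751  0.00060038]
```

View pics/i.png

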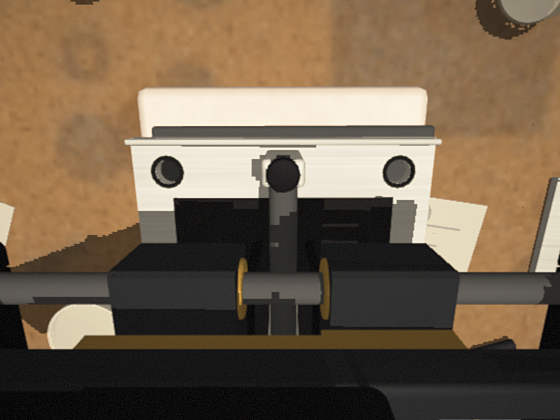

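Run:
```python
from h import *
a=cv2.imread('pics/i.png'); p=bot.camera_params('wrist'); s=bot.get_state(); T=R.from_quat(np.roll(s['orientation'],-1)).as_matrix()
C=np.linalg.inv(p['view']); zt=.157
for r0,c0 in((172,167),(171,399)):
  g=a[r0-24:r0+25,c0-24:c0+25].max(2); m=(g<110).astype(np.uint8); n,L,S,ct=cv2.connectedComponentsWithStats(m); k=1+np.argmax(S[1:,4]); l,t,ww,hh=S[k,:4]
  u=c0-24+l+(ww-1)/2; v=r0-24+t+(hh-1)/2
  ray=C[:3,:3]@np.array([(u-p['cx'])/p['fx'],-(v-p['cy'])/p['fy'],-1]); X=C[:3,3]+ray*(zt-C[2,3])/ray[2]
  print(u,v,ww,hh,X.round(4),((X-s['tool_pos'])@T).round(4))
print(s['tool_pos'])
```

```text
167.0 171.5 33 32 [0.5354 0.0923 0.157 ] [ 0.0417 -0.062  -0.0015]
398.5 171.5 32 32 [ 0.5395 -0.0314  0.157 ] [ 0.0418  0.0618 -0.0015]
[0.49571883 0.02894039 0.15552892]
```

Holes and studs line up to within about 0.5 mm. I lower gently.

>>> step_arm:
  increments:
    - {"x": 0.5,"y": 0.3,"z": 15,"wx": 0,"wy": 0,"wz": 0,"claw": 0}
    - {"x": 0,"y": 0,"z": 15,"wx": 0,"wy": 0,"wz": 0,"claw": 0}
    - {"x": 0,"y": 0,"z": 12,"wx": 0,"wy": 0,"wz": 0,"claw": 0}
    - {"x": 0,"y": 0,"z": 8,"wx": 0,"wy": 0,"wz": 0,"claw": 0}
    - {"x": 0,"y": 0,"z": 4,"wx": 0,"wy": 0,"wz": 0,"claw": 0}
    - {"x": 0,"y": 0,"z": 4,"wx": 0,"wy": 0,"wz": 0,"claw": 0}
    - {"x": 0,"y": 0,"z": 4,"wx": 0,"wy": 0,"wz": 0,"claw": 0}
    - {"x": 0,"y": 0,"z": 3,"wx": 0,"wy": 0,"wz": 0,"claw": 0}
    - {"x": 0,"y": 0,"z": 0,"wx": 0,"wy": 0,"wz": 0,"claw": 0}

```text
clock: 16.4
tool_pos: [0.4965, 0.0287, 0.0905]
orientation: [0.0, 1.0, 0.017, -0.0]
wrist_force: [0.8, 0.0, -4.0]
opening: 0.138
grip_force: 35.0
```

Below the stud tips with no extra force. I carry on down.

>>> step_arm:
  increments:
    - {"x": 0,"y": 0,"z": 3,"wx": 0,"wy": 0,"wz": 0,"claw": 0}
    - {"x": 0,"y": 0,"z": 3,"wx": 0,"wy": 0,"wz": 0,"claw": 0}
    - {"x": 0,"y": 0,"z": 2,"wx": 0,"wy": 0,"wz": 0,"claw": 0}
    - {"x": 0,"y": 0,"z": 1,"wx": 0,"wy": 0,"wz": 0,"claw": 0}
    - {"x": 0,"y": 0,"z": 1,"wx": 0,"wy": 0,"wz": 0,"claw": 0}
    - {"x": 0,"y": 0,"z": 0,"wx": 0,"wy": 0,"wz": 0,"claw": 0}

```text
clock: 17.0
tool_pos: [0.4968, 0.0287, 0.0807]
orientation: [0.0, 1.0, 0.017, 0.0]
wrist_force: [-0.5, -0.6, -4.7]
opening: 0.135
grip_force: 35.0
```

>>> step_arm:
  increments:
    - {"x": 0,"y": 0,"z": 0.7,"wx": 0,"wy": 0,"wz": 0,"claw": 0}
    - {"x": 0,"y": 0,"z": 0.7,"wx": 0,"wy": 0,"wz": 0,"claw": 0}
    - {"x": 0,"y": 0,"z": 0,"wx": 0,"wy": 0,"wz": 0,"claw": 0}
    - {"x": 0,"y": 0,"z": 0,"wx": 0,"wy": 0,"wz": 0,"claw": 0}

```text
clock: 17.4
tool_pos: [0.4969, 0.0288, 0.0807]
orientation: [0.0, 1.0, 0.017, 0.0]
wrist_force: [-4.0, 1.4, 5.0]
opening: 0.134
grip_force: 35.0
```

The platform has bottomed out at the expected height (0.0807), with the load taken up. I release and lift.

>>> step_arm:
  increments:
    - {"x": 0,"y": 0,"z": 0,"wx": 0,"wy": 0,"wz": 0,"claw": 36}
    - {"x": 0,"y": 0,"z": 0,"wx": 0,"wy": 0,"wz": 0,"claw": 36}
    - {"x": 0,"y": 0,"z": 0,"wx": 0,"wy": 0,"wz": 0,"claw": 36}
    - {"x": 0,"y": 0,"z": 0,"wx": 0,"wy": 0,"wz": 0,"claw": 36}
    - {"x": 0,"y": 0,"z": -10,"wx": 0,"wy": 0,"wz": 0,"claw": 36}
    - {"x": 0,"y": 0,"z": -35,"wx": 0,"wy": 0,"wz": 0,"claw": 36}
    - {"x": -30,"y": 20,"z": -35,"wx": 0,"wy": 0,"wz": 0,"claw": 36}
    - {"x": -35,"y": 30,"z": -30,"wx": 0,"wy": 0,"wz": 0,"claw": 36}
    - {"x": -10,"y": 40,"z": -15,"wx": 0,"wy": 0,"wz": 0,"claw": 36}
    - {"x": 0,"y": 0,"z": 0,"wx": 0,"wy": 0,"wz": 0,"claw": 36}

```text
clock: 18.4
tool_pos: [0.4282, -0.0634, 0.205]
orientation: [-0.0, 1.0, 0.016, 0.003]
wrist_force: [0.3, 0.2, 0.1]
opening: 0.414
grip_force: 0.0
```

```bash
cat > chk.py <<'E'
from h import *
a,d,w,p=cloud('wrist'); s=bot.get_state(); print(s['tool_pos'],s['clock'],s['opening']*87)
T=R.from_quat(np.roll(s['orientation'],-1)).as_matrix()
W=w.reshape(-1,3)
def near(c,h): return np.all(abs(W[:,:2]-c)<h,1)
def rect(m):
    q=W[m]; print(m.sum(),*[np.round(t,1) for t in cv2.minAreaRect((q[:,:2]*1000).astype(np.float32))],q.mean(0).round(4))
rect(near([.485,-.063],[.05,.042])&(W[:,2]>.11)&(W[:,2]<.14)&(W[:,1]<-.03))
rect(near([.4962,.0288],[.08,.05])&(W[:,2]>.11)&(W[:,2]<.14)&(W[:,1]>0))
m=near([.4962,.0288],[.05,.078])&(abs(W[:,2]-.082)<.006); q=W[m]
A=np.c_[q[:,:2]-[.4962,.0288],np.ones(len(q))]; print('plane',m.sum(),np.linalg.lstsq(A,q[:,2],rcond=None)[0].round(4))
rect(near([.4962,.0288],[.08,.1])&(W[:,2]>.0785)&(W[:,2]<.1)&(W[:,1]>-.055))
cv2.imwrite('pics/j.png',a)
E
python3 chk.py
```

```text
[ 0.42827167 -0.06214141  0.20355652] 18.45 36.05546552308189
314 [469.9 -71. ] [14.4 14.4] 75.9 [ 0.4704 -0.0708  0.125 ]
3572 [496.3  28.8] [109.3  18.3] 2.0 [0.4995 0.0268 0.126 ]
plane 18500 [0.0004 0.0005 0.0826]
23853 [496.7  29.7] [120.  160.9] 1.8 [0.4999 0.0274 0.0834]
```

View pics/j.png

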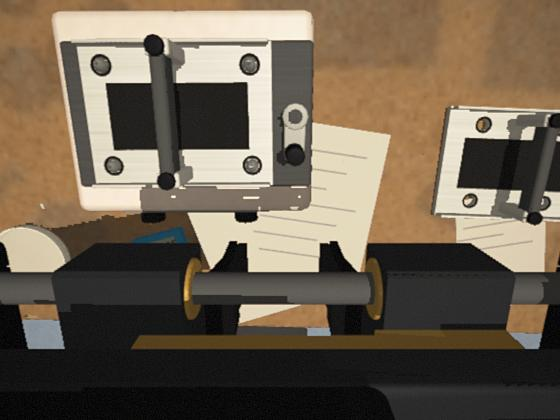

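The platform sits at bar (0.4963,0.0288), level, with the plate top at 0.0826 m, so it is flush. The knob is at (295,155) in the picture, clear of it. Before gripping the knob I check the gripper body's height against the bar posts.

Run:
```python
from h import *
a,d,w,p=cloud('wrist'); s=bot.get_state(); T=R.from_quat(np.roll(s['orientation'],-1)).as_matrix()
l=(w.reshape(-1,3)-s['tool_pos'])@T; dd=d.reshape(-1)
m=(dd>0)&(dd<.25)
for y0 in np.arange(-.1,.1,.02):
  k=m&(l[:,1]>y0)&(l[:,1]<y0+.02); print(round(y0,2),k.sum(),np.percentile(l[k][:,2],[50,99]).round(3),np.percentile(l[k][:,0],[1,99]).round(3))
```

```text
-0.1 1394 [0.075 0.081] [0.075 0.125]
-0.08 2346 [-0.101  0.082] [0.003 0.121]
-0.06 8748 [-0.117 -0.1  ] [0.018 0.037]
-0.04 19237 [-0.118 -0.041] [-0.001  0.037]
-0.02 12578 [-0.131 -0.036] [-0.006  0.032]
0.0 12238 [-0.131 -0.04 ] [-0.004  0.032]
0.02 18923 [-0.118 -0.038] [-0.003  0.037]
0.04 10099 [-0.119 -0.1  ] [0.018 0.037]
0.06 1684 [-0.109 -0.094] [0.002 0.032]
0.08 207 [-0.096 -0.093] [0.002 0.029]
```

The body starts 92 mm behind the reported TCP, so it is at about 0.17 m when gripping and clears the posts at 0.132 m.

>>> step_arm:
  increments:
    - {"x": 21,"y": 5,"z": 10,"wx": 0,"wy": 0,"wz": 0,"claw": 36}
    - {"x": 20.4,"y": 5.3,"z": 20,"wx": 0,"wy": 0,"wz": 0,"claw": 36}
    - {"x": 0,"y": 0,"z": 30,"wx": 0,"wy": 0,"wz": 0,"claw": 36}
    - {"x": 0,"y": 0,"z": 30,"wx": 0,"wy": 0,"wz": 0,"claw": 36}
    - {"x": 0,"y": 0,"z": 22,"wx": 0,"wy": 0,"wz": 0,"claw": 36}
    - {"x": 0,"y": 0,"z": 10,"wx": 0,"wy": 0,"wz": 0,"claw": 36}
    - {"x": 0,"y": 0,"z": 0,"wx": 0,"wy": 0,"wz": 0,"claw": 0}
    - {"x": 0,"y": 0,"z": 0,"wx": 0,"wy": 0,"wz": 0,"claw": 0}
    - {"x": 0,"y": 0,"z": 0,"wx": 0,"wy": 0,"wz": 0,"claw": 0}
    - {"x": 0,"y": 0,"z": 0,"wx": 0,"wy": 0,"wz": 0,"claw": 0}
    - {"x": 0,"y": 0,"z": 0,"wx": 0,"wy": 0,"wz": 0,"claw": 0}
  squeeze: 10

```text
clock: 19.6
tool_pos: [0.4706, -0.0698, 0.0805]
orientation: [-0.0, 1.0, 0.017, 0.001]
wrist_force: [-0.6, -0.2, 1.5]
opening: 0.163
grip_force: 10.0
```

>>> step_arm:
  increments:
    - {"x": 0.4,"y": -6,"z": 0,"wx": 0,"wy": 0,"wz": 0,"claw": 0}
    - {"x": 1.6,"y": -5.8,"z": 0,"wx": 0,"wy": 0,"wz": 0,"claw": 0}
    - {"x": 2.7,"y": -5.3,"z": 0,"wx": 0,"wy": 0,"wz": 0,"claw": 0}
    - {"x": 3.7,"y": -4.7,"z": 0,"wx": 0,"wy": 0,"wz": 0,"claw": 0}
    - {"x": 4.6,"y": -3.8,"z": 0,"wx": 0,"wy": 0,"wz": 0,"claw": 0}
    - {"x": 5.3,"y": -2.9,"z": 0,"wx": 0,"wy": 0,"wz": 0,"claw": 0}
    - {"x": 5.7,"y": -1.8,"z": 0,"wx": 0,"wy": 0,"wz": 0,"claw": 0}
    - {"x": 6,"y": -0.6,"z": 0,"wx": 0,"wy": 0,"wz": 0,"claw": 0}
    - {"x": 1,"y": 0,"z": 0,"wx": 0,"wy": 0,"wz": 0,"claw": 0}
    - {"x": 0,"y": 0,"z": 0,"wx": 0,"wy": 0,"wz": 0,"claw": 0}

```text
clock: 20.6
tool_pos: [0.4929, -0.0411, 0.079]
orientation: [0.002, 1.0, 0.016, -0.007]
wrist_force: [-10.3, -10.2, 9.5]
opening: 0.168
grip_force: 10.0
```

>>> step_arm:
  increments:
    - {"x": 0,"y": 0,"z": 0,"wx": 0,"wy": 0,"wz": 0,"claw": 36}
    - {"x": 0,"y": 0,"z": 0,"wx": 0,"wy": 0,"wz": 0,"claw": 36}
    - {"x": 0,"y": 0,"z": 0,"wx": 0,"wy": 0,"wz": 0,"claw": 36}
    - {"x": 0,"y": 0,"z": -10,"wx": 0,"wy": 0,"wz": 0,"claw": 36}
    - {"x": 0,"y": 0,"z": -40,"wx": 0,"wy": 0,"wz": 0,"claw": 36}
    - {"x": -30,"y": 0,"z": -35,"wx": 0,"wy": 0,"wz": 0,"claw": 36}
    - {"x": -40,"y": 10,"z": -30,"wx": 0,"wy": 0,"wz": 0,"claw": 36}
    - {"x": 0,"y": 20,"z": -10,"wx": 0,"wy": 0,"wz": 0,"claw": 36}
    - {"x": 0,"y": 0,"z": 0,"wx": 0,"wy": 0,"wz": 0,"claw": 36}

```text
clock: 21.5
tool_pos: [0.4327, -0.0704, 0.2072]
orientation: [-0.0, 1.0, 0.017, 0.004]
wrist_force: [0.4, 0.8, -0.8]
opening: 0.413
grip_force: 0.0
```

```bash
python3 chk.py
```

```text
[ 0.43227604 -0.06991401  0.20548618] 21.55 35.95646220679393
325 [498.9 -40.9] [14.4 14.1] 45.4 [ 0.4989 -0.0412  0.1252]
3532 [496.6  28.8] [108.9  18.4] 1.9 [0.4997 0.0267 0.1258]
plane 17500 [0.0004 0.0004 0.0826]
22867 [496.6  27.6] [119.5 164.6] 1.9 [0.4997 0.028  0.0835]
```

The knob is back at its closed position, the platform is flush and centred, and the gripper is clear.

```bash
python3 -c "
from rig import bot; print(bot.sign_off())"
```

```text
the job is handed in; nothing more can be done
None
```

The wide-holed platform sits flush on all four studs with the latch closed over its edge; the other platform, the bottle and the beaker were not touched, and the job is handed in at about 22 s (no verdict was returned).

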